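# Right the tipped plug gauge and reset its thread cap

### The arm

A 6-joint arm with a two-finger parallel gripper is mounted at the origin on the work surface. World frame = base frame: x ahead of the robot, y to its left, z up, the work surface at z = 0. Lengths are in mm, angles in rad, forces in N, time in s.
With the tool pointing down it reaches from about 425 to 950 mm from the base axis. Payload 14.7 kg.
Tool frame: the origin (TCP) lies midway between the tips of the shut fingers; the grasp point (between the pads) lies 19 mm behind it; z points along the fingers, y is the direction in which the jaws open and shut (so a half turn about z gives the same grasp; the last joint's range is limited). The gripper opens to 85 mm and grips with 20 to 120 N. Pads are 22 mm wide; open, the fingers measure 114 mm over their backs; the gripper's body (76 mm by 85 mm) begins 54 mm behind the grasp point. The pads swing forward as they close: fully open they stand 13 mm farther back than shut.
Start: joints at [-1.255, 0.48, 1.596, -0, 1.065, -0.047], TCP at [230.696, -607.677, 231.297] pointing down, gripper open.
Joint ranges: [-2.75, 2.75], [-0.82, 2.05], [0.23, 2.67], [-1.56, 4.7], [0.09, 2.69], [-2.92, 2.92]. Speed limits (rad/s): [1.89, 1.89, 2.39, 3.01, 3.01, 3.01].

### API

Orientations are given as a rotation vector (axis times angle).
In Python, from workcell import get_state, read_camera, camera_params, close_job gives the robot as it stands.
- The arm moves only by the tool play_rows, never from a script. Its argument "steps" is a list that holds one entry, the list of rows, each a list of 6 numbers: the shift along the tool's x, y, z in mm, then the turn, a rotation vector about the tool's x, y, z in rad. A call has 1 to 8 rows; each row shifts and turns the commanded pose from where the row before left it, along the tool's axes as they then stand; what a row does not reach is not made up. A row lasts 1/10 s, in which the tool goes at most 50 mm and 8.59 degrees, less where a joint would pass 70% of its speed; a pose out of reach is approached as far as the arm can. A call with a gripper value outside its range is refused whole. "claw" is the gripper command: -1 is fully open, 1 is shut, values between are in proportion, set as the call begins (left out, the last holds). The fingers move at their own pace and stop on an object; the grip force is fixed at half the most. Time passes only in rows, so rows that do not move let the fingers close. It gives the time, the measured TCP pose, the force and the opening at its end, in the units of the state.
- get_state(): the state, without advancing time (a new reading comes with each control period).
- read_camera(name): name is "side" or "top"; returns (picture, depth): 480x640x3 uint8, red, green, blue; 480x640 float32, mm along the optical axis (not along the pixel's ray), 0 where there is no reading.
- camera_params(name): a dict with "K" (3x3 intrinsics, pixels), "pose" (4x4, takes a point from camera to world coordinates). Camera axes: x right, y down, z forward; pixel columns grow to the right and rows downward; lengths in mm; the calibration is good to about 2 mm. A picture is of the moment at which its call begins. camera_params takes no time and is no camera call.
- close_job(): hands the job in, once; it reports no verdict.
The state is a dict: "time_s": time; "qpos": joint angles; "joint_velocities": joint speeds; "tau": joint torques, N m; "eef_pos": TCP position; "tool_rot": TCP orientation; "ft_force": force on the tool from outside, world axes, zero at the start; "torque": the same for the moment, N m; "gripper_width": finger opening in mm.
Only numpy, scipy, OpenCV 4.12 (cv2) and the standard library are available. Lean on these libraries where they do the work, as an engineer would, in place of code of your own. Each camera call takes 0.05 s, during which the arm holds its last target.

### The job

One of the three capped plug gauges has tipped forward onto the front rail of its rack and its yellow thread cap has worked loose. Stand that gauge upright again, its square foot flat on the floor of the lane in line with its neighbours, screw its cap clockwise (seen from above) until it bottoms, then back it off a quarter turn so that it cannot bind. Finish still gripping the cap at that setting, with the gauge standing in the lane; leave the other two gauges, the ring gauge and the dial indicator where they are.

Things in the scene. Friction and masses are not known exactly. Their poses are not given: they have to be found in the camera images.
- lane (a point): Middle of the lane floor of the fixed grey steel gauge rack (126 mm deep, 420 mm long). x points away from the robot across the lane, y along it, z up. The rubber floor is 53 mm wide between two rods that stand 5 mm above it and keep the gauges' square feet from turning. End cheeks at y = +-210 mm rise 38 mm above the floor. The three gauges in it stand 100 to 140 mm apart
- front_rail (a point): Middle of the rack's front rail: a fixed round bar 10 mm thick along the lane's y, 44 mm before the lane's middle (x = -44 mm), its centre 29 mm above the lane floor. A like bar at the same height lies 52 mm behind the lane's middle. Axes as the lane's
- gauge_foot (a point): Tipped gauge: centre of the underside of its square foot, z along its axis to the cap, x and y square to the foot, as the lane's when it stands. It starts leaning 46 degrees towards the lane's -x, front edge of the foot on the lane floor, neck on the front rail. Loose steel, 0.5 to 0.75 kg. Foot 48 x 48 x 10 mm, neck 26 mm thick up to 44 mm, shoulder 42 mm in diameter from 44 to 50 mm, then thread
- cap: Yellow thread cap of the tipped gauge: ribbed cylinder 44 mm in diameter, 36 mm tall, a bar 34 x 6 mm, 4 mm high, across its top. The point is its centre, half-way up; z along the gauge's axis, x along the bar; turns with the cap. It is already started on the thread and stays on it. Home, this point is 68 mm above the foot's underside; it rises 0.81 mm per rad unscrewed (5.08 mm a turn)
- cap_turn (a joint): Angle of the cap on its thread in rad: 0 when it has bottomed on the shoulder (a hard stop), growing as it is unscrewed (anticlockwise seen from above the cap). Starts 1.9 to 2.9 rad from the bottom. The thread turns with about 0.03 N m and stays where it is left
- neighbour_a_mid (a point): One of the two gauges that stand upright in the lane: same shape and size as the tipped one, its cap fully home, 86 mm tall (90 mm over the bar on the cap). This point is on its axis, 45 mm above its foot's underside. Loose; not to be disturbed
- neighbour_b_mid (a point): The other upright gauge in the lane, the same in every way. This point is on its axis, 45 mm above its foot's underside. Loose; not to be disturbed
- ring_mid (a point): Centre of the blued steel ring gauge, 72 mm in diameter, 37 mm bore, 26 mm tall, lying flat on the mat behind the rack. Not to be disturbed
- dial_mid (a point): Centre of the dial indicator's round rubber-gripped case, 58 mm in diameter, 22 mm tall, lying face up on the mat behind the rack with its stem reaching 80 mm from this point along its own -x. Not to be disturbed
Mind the look-alikes: they are no part of the job. What is shaped like the part that bears neighbour_b_mid but purple or red is not meant.

How it is judged (in metres and radians):
On the way, in this order (a step that is already met when the one before it is completed fails the run):
1. the tipped gauge stands upright, its foot flat in the lane (angle between gauge_foot's own z axis and vertical below 0.07 rad and z of gauge_foot in the frame of lane below 0.003 m and x of gauge_foot in the frame of lane between -0.008 and 0.008 m and y of gauge_foot in the frame of lane between -0.2 and 0.2 m), for 0.2 s.
2. its cap has bottomed on the shoulder, the gauge still standing in the lane (all of step 1 and value of joint cap_turn below 0.08 rad), for 0.1 s.
At the end, for the whole second after the job is handed in: The gauge stands upright within 4 degrees, its foot in the lane and within 3 mm of the lane floor; its cap is 1.17 to 1.97 rad from the bottom and gripped by the fingers (over 3 N, grasp point within 30 mm of the cap's centre); the other two gauges stand upright (all of step 1 and value of joint cap_turn between 1.17 and 1.97 rad and contact force between the fingers and cap above 3 N and distance between the grasp point and cap below 0.03 m and angle between each of neighbour_a_mid, neighbour_b_mid's own z axis and vertical below 0.1 rad); the arm keeps its last pose, push and grip.
It fails at once if an upright gauge is knocked over or shifted more than 15 mm (angle between neighbour_a_mid's own z axis and vertical above 0.3 rad or distance of neighbour_a_mid from where it was at the start of the episode above 0.015 m).
It fails at once if an upright gauge is knocked over or shifted more than 15 mm (angle between neighbour_b_mid's own z axis and vertical above 0.3 rad or distance of neighbour_b_mid from where it was at the start of the episode above 0.015 m).
It fails at once if the ring gauge or the dial indicator is shifted more than 15 mm (distance of any of ring_mid, dial_mid from where it was at the start of the episode above 0.015 m).
It also fails if it takes over 54 s, if anything falls off the work surface, if the arm or the gripper's body presses on something with over 40 N, if the wrist force passes 120 N, or if a joint passes its speed limit or range.

## Working session

There is one attempt and no reset: what is moved stays moved. The work goes in short steps, Python scripts to look and compute and a tool call to move; the robot and the scene stay as the last step left them, time stands still between calls to the robot, and variables do not carry over. Pictures are saved under pics/ and viewed, and the job is handed in when it is done.

Besides the shell and the picture viewer there is one more tool, called after "Call:" as name(argument=value, ...) on one line, values as JSON. play_rows: Moves the arm, as the interface text tells. Its arguments: {"type":"object","properties":{"steps":{"type":"array"},"claw":{"type":"number"}},"required":["steps"]}

```bash
mkdir -p pics; ls
python3 - <<'E'
from workcell import *
import cv2,numpy as np
s=get_state();print(s)
for n in("side","top"):
    p,d=read_camera(n);cv2.imwrite(f"pics/{n}0.png",p[:,:,::-1]);np.save(f"{n}0d.npy",d)
    c=camera_params(n);print(n,np.round(c["K"],1).tolist(),np.round(c["pose"],3).tolist())
E
```

```text
pics
{'time_s': 0.0, 'qpos': array([-1.25459527e+00,  4.80857017e-01,  1.59686847e+00, -7.35383792e-06,
        1.06508904e+00, -4.65967552e-02]), 'joint_velocities': array([-0.00063904,  0.00175576, -0.00093279, -0.00138293, -0.00094611,
        0.00165433]), 'tau': array([-7.77457481e-04, -9.50649118e+01, -4.30164707e+01,  1.73871149e-04,
        1.24275353e-02,  1.04027195e-04]), 'eef_pos': array([ 230.57145124, -607.29363173,  230.65806137]), 'tool_rot': array([-3.08885520e+00, -5.66548452e-01,  2.67852587e-04]), 'ft_force': array([-0.44293099,  0.2210794 ,  1.4410128 ]), 'torque': array([0.02420922, 0.01543995, 0.02887882]), 'gripper_width': 85.58472639653183}
side [[553.5, 0.0, 317.6], [0.0, 553.5, 230.8], [0.0, 0.0, 1.0]] [[-0.978, -0.114, 0.174, 420.252], [-0.208, 0.465, -0.861, 760.386], [0.017, -0.878, -0.478, 525.181], [0.0, 0.0, 0.0, 1.0]]
top [[492.5, 0.0, 316.4], [0.0, 492.5, 236.9], [0.0, 0.0, 1.0]] [[-0.014, -0.999, 0.029, 533.596], [-1.0, 0.014, -0.001, -18.745], [0.0, -0.029, -1.0, 869.932], [0.0, 0.0, 0.0, 1.0]]
```

View pics/side0.png

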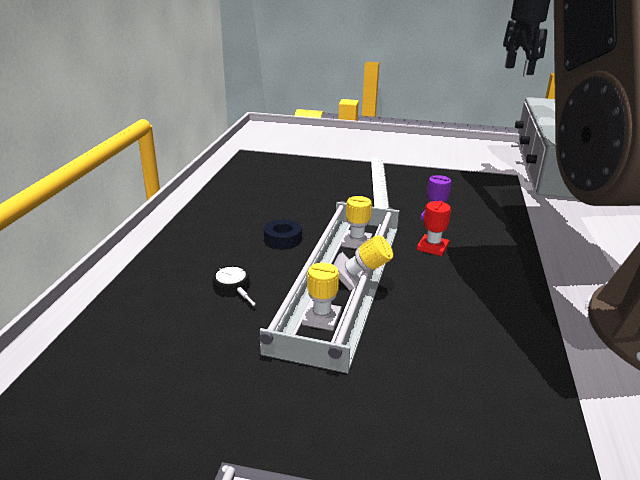

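View pics/top0.png

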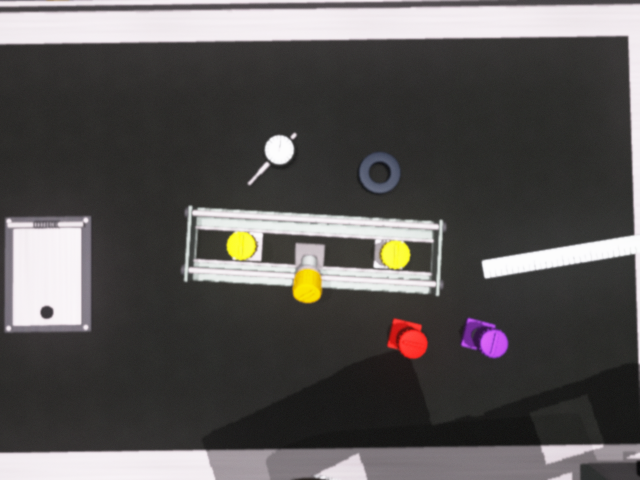

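The tipped gauge is the tilted yellow cap at top (308,283) and side (375,253). The look-alikes are the upright yellow gauges at top (241,245) and (395,254), red at (411,343) and purple at (492,342). Next I measure from depth and make a close crop.

```bash
cat > h.py <<'E'
import numpy as np,cv2
from workcell import *
def cloud(n,d):
    c=camera_params(n);K=np.array(c["K"]);T=np.array(c["pose"])
    v,u=np.mgrid[0:480,0:640]
    P=np.stack([(u-K[0,2])/K[0,0]*d,(v-K[1,2])/K[1,1]*d,d],-1)
    return P@T[:3,:3].T+T[:3,3]
E
python3 - <<'E'
from h import *
for n in("top","side"):
    im=cv2.imread(f"pics/{n}0.png");d=np.load(f"{n}0d.npy");P=cloud(n,d)
    hsv=cv2.cvtColor(im,cv2.COLOR_BGR2HSV)
    m=cv2.inRange(hsv,(18,150,80),(33,255,255))
    k,l,st,ce=cv2.connectedComponentsWithStats(m)
    for i in range(1,k):
        if st[i,4]>150:
            q=P[(l==i)&(d>0)];print(n,st[i],np.round(ce[i],1),"mean",q.mean(0).round(1),"min",q.min(0).round(1),"max",q.max(0).round(1))
            if q[:,2].max()<200:
                t=q[q[:,2]>np.percentile(q[:,2],98)-5];print('   top patch',t.mean(0).round(1),len(t))
d=np.load("top0d.npy");P=cloud("top",d)
# profiles across rack at several columns
for u in(215,275,345,420):
    print(u,[(v,*P[v,u].round(0).astype(int)) for v in range(204,294,2)])
c=cv2.imread("pics/side0.png")[180:380,240:440];a=cv2.resize(c,None,fx=3,fy=3,interpolation=2)
cv2.imwrite("pics/crop.png",a)
c=cv2.imread("pics/top0.png")[200:310,180:450];a=cv2.resize(c,None,fx=2.9,fy=2.9,interpolation=2)
cv2.imwrite("pics/crop2.png",a)
E
```

```text
top [226 232  31  29 665] [240.6 245.4] mean [544.1 100.9  92. ] min [519.7  77.4   7. ] max [567.2 138.8 103.8]
   top patch [545.6  99.6  99.1] 250
top [380 241  31  28 677] [395.1 254.3] mean [ 526.5 -143.    92.1] min [ 501.9 -182.3    8.4] max [ 547.6 -120.2  104.2]
   top patch [ 526.4 -142.2   98.7] 284
top [292 269  31  35 858] [306.9 286.3] mean [477.3  -3.   83.9] min [ 4.425e+02 -2.780e+01  3.000e-01] max [505.1  25.  105. ]
   top patch [480.6  -4.1 100.3] 159
side [362  62  17  55 765] [370.   88.5] mean [  701.  -1764.3  -109.2] min [  665.3 -1828.4  -249.1] max [  734.3 -1676.5     6.3]
   top patch [ 7.0310e+02 -1.7783e+03  9.0000e-01] 46
side [545  73  10  26 171] [551.   87.1] mean [  -73.4 -1771.1   -50.3] min [  -94.4 -1820.7  -103.5] max [  -64.1 -1740.6     4.7]
   top patch [-7.1000e+01 -1.7822e+03 -7.0000e-01] 16
side [338 100  21  21 369] [348.1 109.6] mean [  699.4 -1108.7   -21.6] min [  671.2 -1166.2   -63.4] max [  732.3 -1085.7     4.2]
   top patch [ 7.018e+02 -1.120e+03  9.000e-01] 88
side [   0  120  160  111 4083] [ 85.8 171.5] mean [1238.4 -399.9  -
[... 9023 characters left out ...]
t64(-199), np.int64(10)), (268, np.int64(501), np.int64(-198), np.int64(14)), (270, np.int64(498), np.int64(-199), np.int64(12)), (272, np.int64(495), np.int64(-197), np.int64(17)), (274, np.int64(491), np.int64(-198), np.int64(16)), (276, np.int64(487), np.int64(-199), np.int64(10)), (278, np.int64(484), np.int64(-199), np.int64(10)), (280, np.int64(482), np.int64(-192), np.int64(41)), (282, np.int64(479), np.int64(-191), np.int64(46)), (284, np.int64(476), np.int64(-191), np.int64(45)), (286, np.int64(470), np.int64(-198), np.int64(10)), (288, np.int64(467), np.int64(-198), np.int64(10)), (290, np.int64(463), np.int64(-199), np.int64(9)), (292, np.int64(460), np.int64(-198), np.int64(12))]
```

View pics/crop.png

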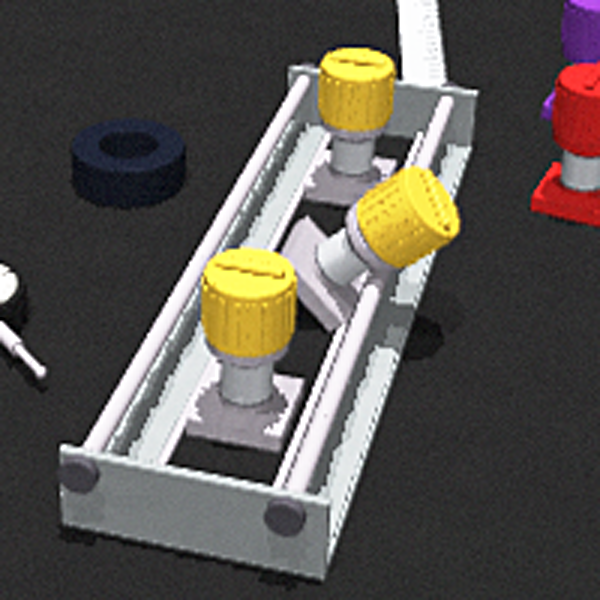

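View pics/crop2.png

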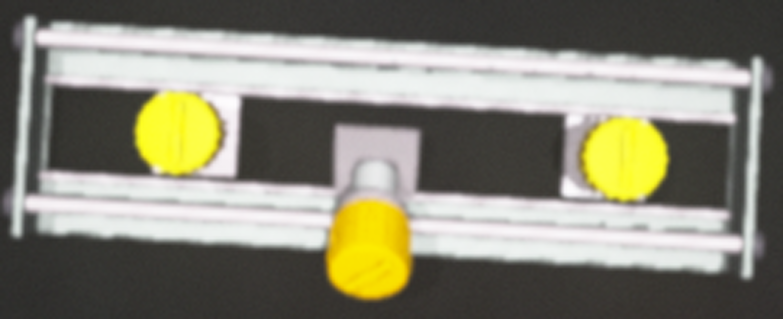

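The tipped gauge's foot is near y≈-8 and its cap at about (481,-4,74). The lane middle lies at x≈537.5, with a yaw of about -0.072 rad. I'll go above it now, then turn the wrist to the side that leaves the most room for clockwise screwing.

Call:
play_rows(steps=[[[32,-34,0,0,0,0],[32,-34,0,0,0,0],[32,-34,0,0,0,0],[32,-34,0,0,0,0],[32,-34,0,0,0,0],[32,-34,0,0,0,0],[32,-34,0,0,0,0],[32,-34,0,0,0,0]]], claw=-1)

```text
time_s: 0.9
eef_pos: [373.7, -260.7, 231.3]
tool_rot: [-3.09, -0.566, 0.0]
ft_force: [1.1, 0.3, -0.3]
gripper_width: 85.1
```

Call:
play_rows(steps=[[[32,-34,0,0,0,0],[32,-34,0,0,0,0],[32,-34,0,0,0,0],[32,-34,0,0,0,0],[32,-34,0,0,0,0],[32,-34,0,0,0,0]]])

```text
time_s: 1.5
eef_pos: [480.9, -1.7, 231.3]
tool_rot: [3.09, 0.567, -0.0]
ft_force: [1.0, -0.6, -0.4]
gripper_width: 85.3
```

Call:
play_rows(steps=[[[0,0,0,0,0,-0.148],[0,0,0,0,0,-0.148],[0,0,0,0,0,-0.148],[0,0,0,0,0,-0.148],[0,0,0,0,0,-0.148],[0,0,0,0,0,-0.148],[0,0,0,0,0,-0.148],[0,0,0,0,0,-0.148]]])

```text
time_s: 2.3
eef_pos: [480.4, -3.7, 231.1]
tool_rot: [-2.241, -2.201, 0.001]
ft_force: [-0.3, -0.8, -0.4]
gripper_width: 85.7
```

Call:
play_rows(steps=[[[0,0,0,0,0,-0.148],[0,0,0,0,0,-0.148],[0,0,0,0,0,-0.148],[0,0,0,0,0,-0.148],[0,0,0,0,0,-0.148],[0,0,0,0,0,-0.148],[0,0,0,0,0,-0.148],[0,0,0,0,0,-0.148]]])

```text
time_s: 3.1
eef_pos: [480.4, -3.6, 231.1]
tool_rot: [-0.631, -3.077, 0.0]
ft_force: [0.7, -0.3, -0.4]
gripper_width: 85.5
```

Call:
play_rows(steps=[[[0,0,0,0,0,-0.148],[0,0,0,0,0,-0.148],[0,0,0,0,0,-0.037],[0,0,0,0,-0.145,0],[0,0,0,0,-0.145,0],[0,0,0,0,-0.145,0],[0,0,0,0,-0.145,0],[0,0,0,0,-0.145,0]]])

```text
time_s: 3.9
eef_pos: [473.9, -6.0, 230.5]
tool_rot: [0.108, 2.577, -0.05]
ft_force: [-0.9, -0.1, -0.6]
gripper_width: 85.3
```

```bash
cat >> h.py <<'E'
from scipy.spatial.transform import Rotation as R
def st():
    s=get_state();M=R.from_rotvec(s["tool_rot"]).as_matrix()
    print("t",round(s["time_s"],2),"tcp",s["eef_pos"].round(1),"x",M[:,0].round(3),"y",M[:,1].round(3),"z",M[:,2].round(3))
    print("q",s["qpos"].round(3),"F",s["ft_force"].round(1),"T",s["torque"].round(2),"w",round(s["gripper_width"],1))
    return s,M
E
python3 -c "
from h import *
st()"
```

```text
t 3.9 tcp [473.9  -6.  230.5] x [-0.843  0.067 -0.534] y [ 0.087  0.996 -0.013] z [ 0.531 -0.058 -0.845]
q [-0.054  0.042  2.431 -0.27   0.11  -1.281] F [-0.9 -0.1 -0.6] T [-0.03  0.29  0.02] w 85.3
```

Call:
play_rows(steps=[[[0,0,0,0,0.12,0],[0,0,0,0,0,0]]])

```text
time_s: 4.1
eef_pos: [479.4, -6.5, 233.5]
tool_rot: [0.114, 2.698, -0.046]
ft_force: [0.9, -0.7, 0.2]
gripper_width: 85.5
```

```bash
python3 -c "
from h import *
s,M=st();print((M.T@(np.array([485,-4.5,110])-s['eef_pos'])).round(1))
c,sn=np.cos(-.436),np.sin(-.436)
ps=-.072
xl=np.array([np.cos(ps),np.sin(ps),0]);yl=np.array([-np.sin(ps),np.cos(ps),0])
z=np.sin(.436)*xl+np.array([0,0,-np.cos(.436)]);D=np.stack([np.cross(yl,z),yl,z],1)
print(R.from_matrix(M.T@D).as_rotvec().round(3))
"
```

```text
t 4.1 tcp [479.4  -6.5 233.5] x [-0.901  0.073 -0.428] y [ 0.087  0.996 -0.014] z [ 0.425 -0.05  -0.904]
q [-0.057  0.061  2.317 -0.082  0.323 -1.471] F [ 0.9 -0.7  0.2] T [0.04 0.22 0.02] w 85.5
[ 47.9   4.3 113.9]
[-0.019  0.006 -0.008]
```

Call:
play_rows(steps=[[[12,1,28.5,-0.019,0.006,-0.008],[12,1,28.5,0,0,0],[12,1,28.5,0,0,0],[12,1,28.5,0,0,0],[0,0,0,0,0,0]]])

```text
time_s: 4.6
eef_pos: [489.4, -2.5, 136.5]
tool_rot: [0.099, 2.749, -0.027]
ft_force: [0.4, 0.2, 0.7]
gripper_width: 85.5
```

```bash
python3 -c "
from h import *
s,M=st();print((M.T@(np.array([489,-4.3,57])-s['eef_pos'])).round(1))
for n in('side','top'):
    p,d=read_camera(n);cv2.imwrite(f'pics/{n}1.png',cv2.resize(p[150:350,220:460] if n=='side' else p[180:330,180:450],None,fx=2.5,fy=2.5)[:,:,::-1])
"
```

```text
t 4.6 tcp [489.4  -2.5 136.5] x [-0.922  0.066 -0.381] y [ 0.073  0.997 -0.005] z [ 0.38  -0.032 -0.925]
q [-0.06   0.29   2.372 -0.109  0.09  -1.452] F [0.4 0.2 0.7] T [-0.    0.16  0.01] w 85.5
[30.5 -1.4 73.4]
```

View pics/side1.png

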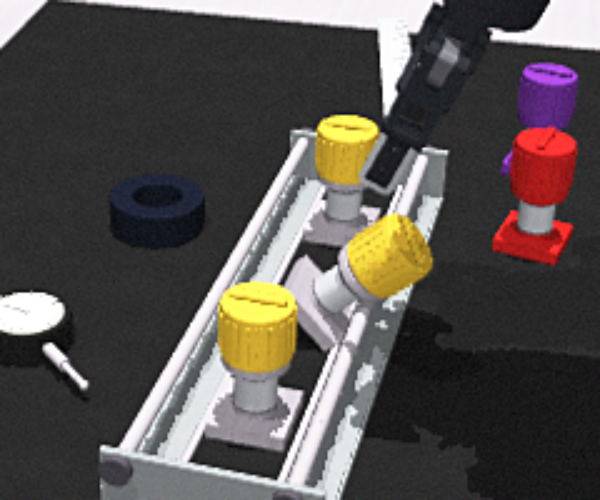

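View pics/top1.png

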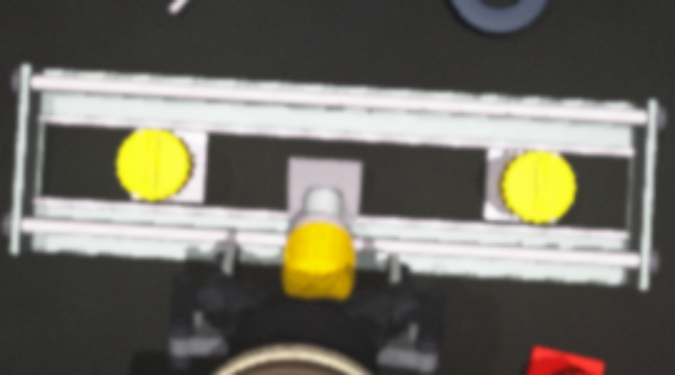

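The fingers straddle the cap squarely; its centre is at about y=-5. The wrist limit (q5) won't allow the full tilt at this height. I'll use a 10° tilt, since flat pads hold the cylinder at any pitch.

Call:
play_rows(steps=[[[0,0,0,0,0.11,0],[0,0,0,0,0.1,0],[0,0,0,0,0,0]]])

```text
time_s: 5.0
eef_pos: [494.6, -2.9, 140.5]
tool_rot: [0.108, 2.948, -0.016]
ft_force: [0.7, 0.1, -0.0]
gripper_width: 85.3
```

```bash
cat >> h.py <<'E'
def to(p,tilt,yaw=-.072,flip=True):
    s,M=st()
    xl=np.array([np.cos(yaw),np.sin(yaw),0]);yl=np.array([-np.sin(yaw),np.cos(yaw),0])
    z=np.sin(tilt)*xl+np.array([0,0,-np.cos(tilt)]);D=np.stack([np.cross(yl,z),yl,z],1)
    print("shift",(M.T@(np.array(p)-s['eef_pos'])).round(1),"rot",R.from_matrix(M.T@D).as_rotvec().round(3))
E
python3 -c "
from h import *
to([484.3,-4.8,56],.175)
"
```

```text
t 5.0 tcp [494.6  -2.9 140.5] x [-0.979  0.072 -0.19 ] y [ 0.074  0.997 -0.004] z [ 0.189 -0.018 -0.982]
q [-0.063  0.32   2.192 -0.014  0.438 -1.548] F [ 0.7  0.1 -0. ] T [-0.01  0.07 -0.  ] w 85.3
shift [26.  -2.3 81.1] rot [-0.004  0.016 -0.001]
```

Call:
play_rows(steps=[[[13,-1.2,40,-0.004,0.016,0],[6.5,-0.6,20,0,0,0],[3.2,-0.3,10,0,0,0],[3.2,-0.3,11,0,0,0],[0,0,0,0,0,0]]])

```text
time_s: 5.5
eef_pos: [478.2, -4.5, 53.7]
tool_rot: [0.109, 2.968, -0.01]
ft_force: [-0.2, -0.4, 0.1]
gripper_width: 85.6
```

```bash
python3 -c "
from h import *
to([484.3,-4.8,56],.175)
for n in('side',):
    p,d=read_camera(n);cv2.imwrite(f'pics/{n}2.png',cv2.resize(p[150:350,220:460] if n=='side' else p[180:330,180:450],None,fx=2.5,fy=2.5)[:,:,::-1])
"
```

```text
t 5.5 tcp [478.2  -4.5  53.7] x [-0.983  0.072 -0.171] y [ 0.073  0.997 -0.001] z [ 0.17  -0.013 -0.985]
q [-0.072  0.487  2.275 -0.004  0.208 -1.566] F [-0.2 -0.4  0.1] T [ 0.01  0.03 -0.02] w 85.6
shift [-6.4  0.1 -1.2] rot [-0.001 -0.003 -0.001]
```

View pics/side2.png

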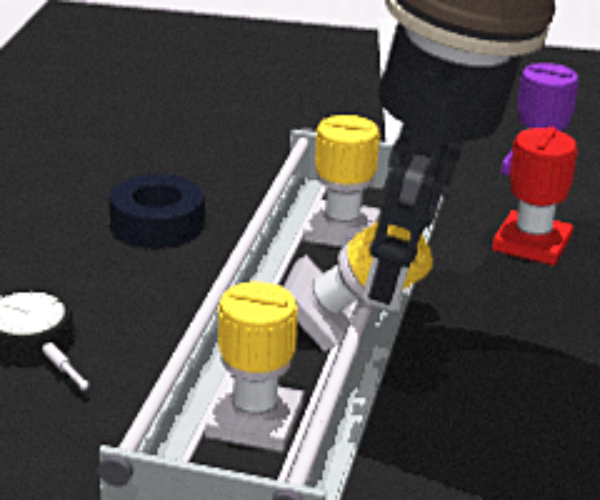

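The near finger crosses the middle of the cap. I'll correct 6 mm and close.

Call:
play_rows(steps=[[[-6,0,-1,0,0,0],[0,0,0,0,0,0]]])

```text
time_s: 5.75
eef_pos: [486.6, -5.0, 57.4]
tool_rot: [0.109, 2.967, -0.01]
ft_force: [0.5, -0.8, -0.6]
gripper_width: 85.4
```

Call:
play_rows(steps=[[[0,0,0,0,0,0],[0,0,0,0,0,0],[0,0,0,0,0,0],[0,0,0,0,0,0],[0,0,0,0,0,0],[0,0,0,0,0,0],[0,0,0,0,0,0],[0,0,0,0,0,0]]], claw=1)

```text
time_s: 6.55
eef_pos: [484.8, -4.9, 56.2]
tool_rot: [0.109, 2.971, -0.01]
ft_force: [-1.9, 0.9, 6.3]
gripper_width: 42.4
```

```bash
python3 -c "
from h import *
to([484.3,-4.8,56],.175)
"
```

```text
t 6.55 tcp [484.8  -4.9  56.2] x [-0.983  0.072 -0.168] y [ 0.073  0.997 -0.001] z [ 0.167 -0.013 -0.986]
q [-0.072  0.487  2.257 -0.004  0.229 -1.566] F [-1.9  0.9  6.3] T [0.15 0.1  0.03] w 42.4
shift [0.5 0.1 0.1] rot [-0.001 -0.006 -0.001]
```

Call:
play_rows(steps=[[[-5.3,0,-4.0,0,0.1,0],[-5.3,0,-2.9,0,0.1,0],[-5.3,0,-1.9,0,0.1,0],[-5.3,0,-1.9,0,0.1,0],[0,0,0,0,0,0]]])

```text
time_s: 7.05
eef_pos: [507.9, -6.7, 66.4]
tool_rot: [-0.107, -2.907, -0.012]
ft_force: [2.0, -0.0, -6.4]
gripper_width: 42.4
```

```bash
python3 -c "
from h import *
st()
for n in('side',):
    p,d=read_camera(n);cv2.imwrite(f'pics/{n}3.png',cv2.resize(p[150:350,220:460] if n=='side' else p[180:330,180:450],None,fx=2.5,fy=2.5)[:,:,::-1])
"
```

```text
t 7.05 tcp [507.9  -6.7  66.4] x [-0.97   0.072  0.23 ] y [ 0.074  0.997 -0.001] z [-0.23   0.016 -0.973]
q [-0.073  0.625  1.866 -0.     0.883 -1.569] F [ 2.  -0.  -6.4] T [-0.   -0.38 -0.04] w 42.4
```

View pics/side3.png

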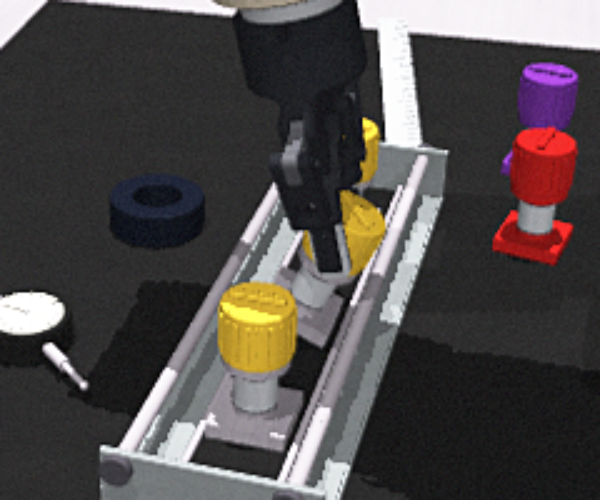

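The gauge follows the grip; its weight (6.4 N) hangs from the fingers. I'll finish the rotation.

Call:
play_rows(steps=[[[-5.3,0,-1.9,0,0.1,0],[-5.3,0,-1.9,0,0.1,0],[-5.3,0,-1.9,0,0.1,0],[-5.3,0,-1.9,0,0.1,0],[0,0,0,0,0,0]]])

```text
time_s: 7.6
eef_pos: [527.4, -8.1, 63.5]
tool_rot: [-0.092, -2.505, -0.029]
ft_force: [-0.2, -0.6, -7.7]
gripper_width: 42.6
```

```bash
python3 -c "
from h import *
st()
for n in('side','top'):
    p,d=read_camera(n);cv2.imwrite(f'pics/{n}4.png',cv2.resize(p[150:350,220:460] if n=='side' else p[180:330,180:450],None,fx=2.5,fy=2.5)[:,:,::-1])
"
```

```text
t 7.6 tcp [527.4  -8.1  63.5] x [-0.803  0.06   0.593] y [ 0.073  0.997 -0.001] z [-0.591  0.043 -0.805]
q [-0.073  0.872  1.489 -0.     1.416 -1.57 ] F [-0.2 -0.6 -7.7] T [-0.   -0.8  -0.05] w 42.6
```

View pics/side4.png

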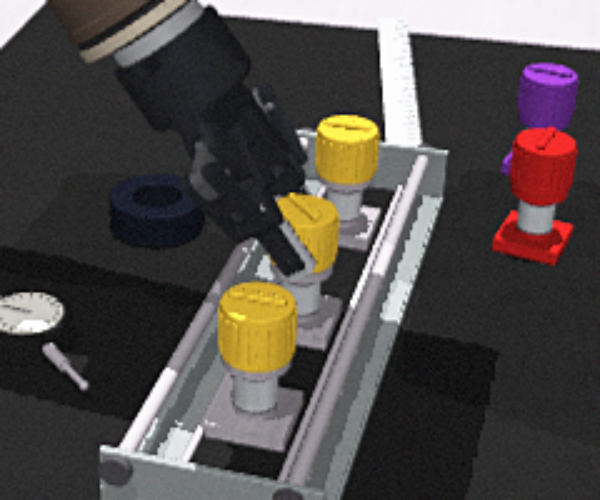

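View pics/top4.png

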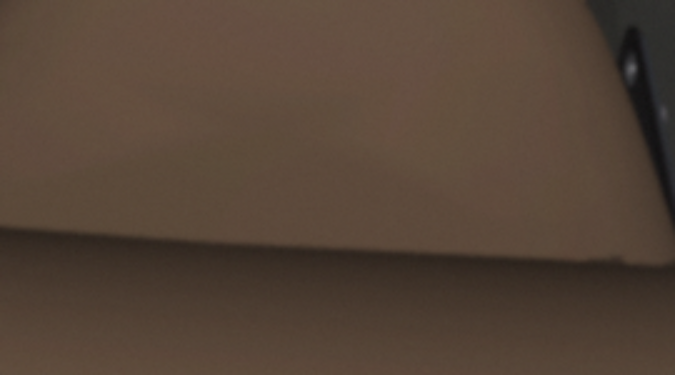

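The gauge looks upright and is hanging just above the floor. I'll lower it in small steps and watch the force.

Call:
play_rows(steps=[[[-1.2,0,1.6,0,0,0],[0,0,0,0,0,0]]])

```text
time_s: 7.9
eef_pos: [526.8, -8.0, 64.8]
tool_rot: [-0.092, -2.51, -0.029]
ft_force: [0.1, -0.4, -5.4]
gripper_width: 42.9
```

Call:
play_rows(steps=[[[-0.9,0,1.2,0,0,0],[0,0,0,0,0,0]]])

```text
time_s: 8.1
eef_pos: [527.4, -8.0, 63.1]
tool_rot: [-0.093, -2.509, -0.029]
ft_force: [-1.1, 1.1, -6.0]
gripper_width: 42.5
```

Call:
play_rows(steps=[[[-0.9,0,1.2,0,0,0],[0,0,0,0,0,0]]])

```text
time_s: 8.3
eef_pos: [527.9, -8.1, 62.1]
tool_rot: [-0.093, -2.509, -0.029]
ft_force: [2.0, 0.7, 5.4]
gripper_width: 42.5
```

Call:
play_rows(steps=[[[-0.6,0,0.8,0,0,0],[0,0,0,0,0,0]]])

```text
time_s: 8.5
eef_pos: [528.1, -8.1, 61.8]
tool_rot: [-0.092, -2.509, -0.029]
ft_force: [3.7, -0.3, 16.1]
gripper_width: 42.6
```

Call:
play_rows(steps=[[[-0.6,0,0.8,0,0,0],[0,0,0,0,0,0]]])

```text
time_s: 8.7
eef_pos: [528.1, -8.1, 61.5]
tool_rot: [-0.093, -2.509, -0.029]
ft_force: [3.3, -0.5, 23.9]
gripper_width: 42.5
```

Call:
play_rows(steps=[[[0.9,0,-1.2,0,0,0],[0,0,0,0,0,0]]])

```text
time_s: 8.9
eef_pos: [528.0, -8.1, 61.9]
tool_rot: [-0.092, -2.51, -0.029]
ft_force: [4.4, -0.3, 12.3]
gripper_width: 42.8
```

Call:
play_rows(steps=[[[0,0,0,0,0,0],[0,0,0,0,0,0],[0,0,0,0,0,0],[0,0,0,0,0,0],[0,0,0,0,0,0],[0,0,0,0,0,0]]], claw=-1)

```text
time_s: 9.5
eef_pos: [527.5, -8.0, 60.7]
tool_rot: [-0.092, -2.508, -0.029]
ft_force: [-0.1, -0.1, 0.6]
gripper_width: 85.4
```

```bash
python3 -c "
from h import *
to([537.5,-8,140],0.0)
for n in('side',):
    p,d=read_camera(n);cv2.imwrite(f'pics/{n}5.png',cv2.resize(p[150:350,220:460] if n=='side' else p[180:330,180:450],None,fx=2.5,fy=2.5)[:,:,::-1])
"
```

```text
t 9.5 tcp [527.5  -8.   60.7] x [-0.805  0.06   0.591] y [ 0.073  0.997 -0.001] z [-0.589  0.043 -0.807]
q [-0.073  0.873  1.492 -0.     1.408 -1.57 ] F [-0.1 -0.1  0.6] T [-0.03 -0.3   0.  ] w 85.4
shift [ 38.8   0.7 -69.9] rot [-0.    -0.632 -0.002]
```

View pics/side5.png

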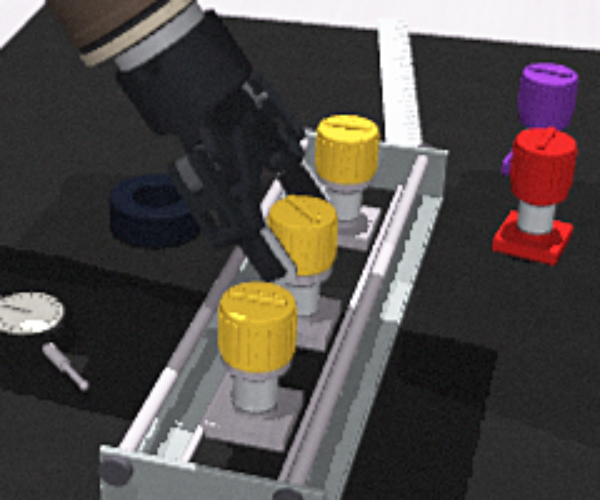

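Call:
play_rows(steps=[[[0,0,-30,0,0,0],[0,0,-40,0,0,0],[0,0,-30,0,-0.14,0],[0,0,0,0,-0.14,0],[0,0,0,0,-0.14,0],[0,0,0,0,-0.14,0],[0,0,0,0,-0.072,0],[0,0,0,0,0,0]]])

```text
time_s: 10.35
eef_pos: [584.4, -12.1, 142.3]
tool_rot: [0.115, 3.138, -0.001]
ft_force: [-0.6, 0.1, 0.2]
gripper_width: 85.5
```

Run:
```python
from h import *
to([537.5,-8,140],0.0)
for n in('side','top'):
    p,d=read_camera(n);im=p[:,:,::-1].copy();cv2.imwrite(f'pics/{n}6.png',cv2.resize(im[150:350,220:460] if n=='side' else im[180:330,180:450],None,fx=2.5,fy=2.5))
    P=cloud(n,d);hsv=cv2.cvtColor(im,cv2.COLOR_BGR2HSV)
    m=cv2.inRange(hsv,(18,120,60),(33,255,255))
    k,l,s,ce=cv2.connectedComponentsWithStats(m)
    for i in range(1,k):
        x,y,w,h,a=s[i]
        if a>150 and y>150:
            q=P[(l==i)&(d>0)];q=q[(q[:,2]>50)&(q[:,2]<120)];print(n,s[i],q.mean(0).round(1),np.percentile(q,[2,98],axis=0).round(1).tolist())
```

```text
t 10.35 tcp [584.4 -12.1 142.3] x [-0.997  0.073 -0.002] y [ 0.073  0.997 -0.001] z [ 0.001 -0.001 -1.   ]
q [-7.200e-02  4.930e-01  1.836e+00 -1.000e-03  8.110e-01 -1.569e+00] F [-0.6  0.1  0.2] T [-0.03  0.02  0.02] w 85.5
shift [47.1  0.7  2.3] rot [-0.001  0.002 -0.001]
side [346 196  26  28 629] [ 527.1 -131.7   83.4] [[507.1, -159.6, 60.8], [549.1, -120.7, 99.3]]
side [327 228  28  32 789] [536.2   3.   85.8] [[516.5, -22.1, 63.0], [558.1, 14.3, 100.9]]
side [ 307  262   32   37 1007] [543.6 110.2  84.5] [[523.9, 83.1, 60.7], [565.8, 122.0, 99.2]]
top [233 245  23  16 296] [533.5  94.7  95.9] [[523.9, 79.3, 80.6], [543.0, 108.5, 102.2]]
top [294 248  31  17 354] [527.1  -7.3  98.9] [[516.5, -27.6, 94.3], [535.4, 11.7, 103.7]]
```

View pics/side6.png

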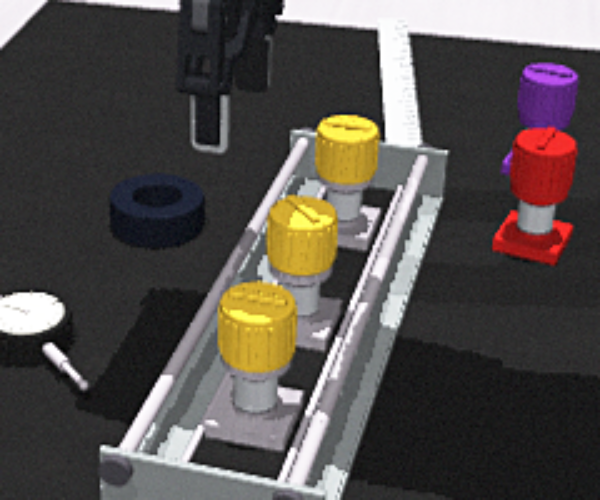

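View pics/top6.png

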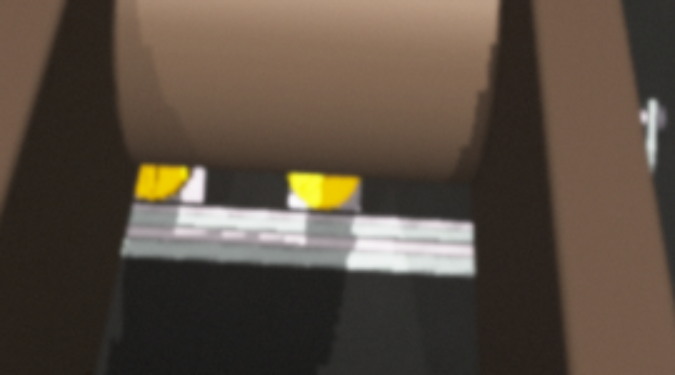

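The gauge stands in line with its neighbours. Its cap is at (537.4,-7.6) and about 1.7 mm higher than a home cap. I'll close first with the jaws along the lane's x to centre it, then along y, and then screw.

Call:
play_rows(steps=[[[23.5,0.6,0,0,0,0.143],[0,0,0,0,0,0.143],[0,0,0,0,0,0.143],[0,0,0,0,0,0.143],[0,0,0,0,0,0.143],[0,0,0,0,0,0.143],[0,0,0,0,0,0.143],[0,0,0,0,0,0.143]]])

```text
time_s: 11.25
eef_pos: [564.1, -10.2, 140.9]
tool_rot: [-1.804, -2.571, 0.002]
ft_force: [-0.6, 1.0, 1.1]
gripper_width: 85.2
```

Call:
play_rows(steps=[[[0,0,0,0,0,0.143],[0,0,0,0,0,0.143],[0,0,0,0,0,0.141],[0,0,0,0,0,0]]])

```text
time_s: 11.65
eef_pos: [564.0, -10.1, 140.9]
tool_rot: [-2.304, -2.134, 0.002]
ft_force: [0.5, 0.0, -0.1]
gripper_width: 85.6
```

```bash
python3 -c "
from h import *
to([537.4,-7.6,60],0.0,-.072-np.pi/2)
"
```

```text
t 11.65 tcp [564.  -10.1 140.9] x [ 0.077  0.997 -0.001] y [ 0.997 -0.077 -0.001] z [-0.001 -0.    -1.   ]
q [-7.100e-02  4.720e-01  1.882e+00 -1.000e-03  7.900e-01  6.000e-03] F [ 0.5  0.  -0.1] T [-0.04  0.02  0.01] w 85.6
shift [  0.5 -26.6  81. ] rot [-0.001  0.001 -0.005]
```

Call:
play_rows(steps=[[[0.5,-26.6,0,0,0,0],[0,0,0,0,0,0],[0,0,35,0,0,0],[0,0,30,0,0,0],[0,0,15,0,0,0],[0,0,0,0,0,0],[0,0,0,0,0,0]]])

```text
time_s: 12.35
eef_pos: [537.1, -7.7, 61.4]
tool_rot: [2.299, 2.14, -0.001]
ft_force: [0.2, 1.3, 0.2]
gripper_width: 85.2
```

```bash
python3 -c "
from h import *
to([537.4,-7.6,60],0.0,-.072-np.pi/2)
p,d=read_camera('side');cv2.imwrite('pics/side7.png',cv2.resize(p[150:350,220:460],None,fx=2.5,fy=2.5)[:,:,::-1])
"
```

```text
t 12.35 tcp [537.1  -7.7  61.4] x [ 0.071  0.997 -0.001] y [ 0.997 -0.071 -0.   ] z [-0.    -0.001 -1.   ]
q [-7.000e-02  5.630e-01  1.995e+00 -1.000e-03  5.840e-01  2.000e-03] F [0.2 1.3 0.2] T [ 0.01 -0.05 -0.04] w 85.2
shift [0.1 0.3 1.4] rot [-0.     0.001  0.   ]
```

View pics/side7.png

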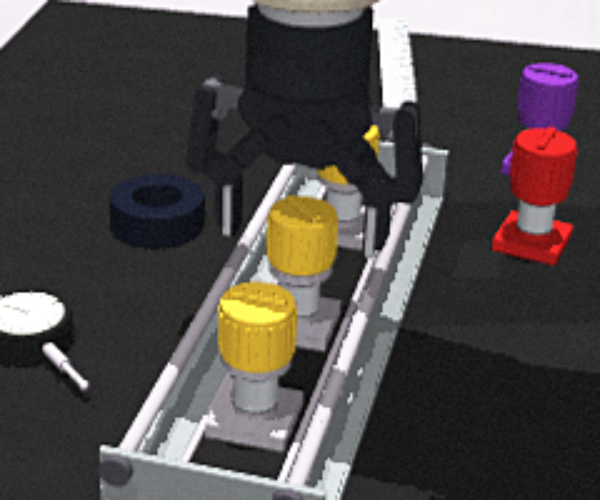

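The fingers straddle the cap evenly, with tips at crop (228,235) and (371,255) and the cap at (302,238).

Call:
play_rows(steps=[[[0,0,0,0,0,0],[0,0,0,0,0,0],[0,0,0,0,0,0],[0,0,0,0,0,0],[0,0,0,0,0,0],[0,0,0,0,0,0],[0,0,0,0,0,0],[0,0,0,0,0,0]]], claw=1)

```text
time_s: 13.2
eef_pos: [536.8, -7.6, 62.2]
tool_rot: [2.301, 2.137, 0.0]
ft_force: [-2.5, 0.2, 10.5]
gripper_width: 42.9
```

```bash
python3 -c "
from h import *
st()"
```

```text
t 13.2 tcp [536.8  -7.6  62.2] x [ 0.073  0.997 -0.001] y [ 0.997 -0.073  0.001] z [ 0.001 -0.001 -1.   ]
q [-7.000e-02  5.610e-01  1.997e+00 -1.000e-03  5.830e-01  4.000e-03] F [-2.5  0.2 10.5] T [-0.01  0.39  0.01] w 42.9
```

Call:
play_rows(steps=[[[0,0,0,0,0,0],[0,0,0,0,0,0],[0,0,0,0,0,0],[0,0,0,0,0,0],[0,0,0,0,0,0],[0,0,0,0,0,-0.14],[0,0,0,0,0,-0.143],[0,0,0,0,0,-0.143]]], claw=-1)

```text
time_s: 14.0
eef_pos: [536.5, -7.6, 61.4]
tool_rot: [1.79, 2.581, -0.001]
ft_force: [-0.3, 0.4, -0.3]
gripper_width: 85.4
```

Call:
play_rows(steps=[[[0,0,0,0,0,-0.143],[0,0,0,0,0,-0.143],[0,0,0,0,0,-0.143],[0,0,0,0,0,-0.143],[0,0,0,0,0,-0.143],[0,0,0,0,0,-0.143],[0,0,0,0,0,-0.143],[0,0,0,0,0,-0.143]]])

```text
time_s: 14.8
eef_pos: [536.5, -7.6, 61.4]
tool_rot: [0.108, 3.139, -0.001]
ft_force: [-0.3, -0.1, -0.3]
gripper_width: 85.3
```

Call:
play_rows(steps=[[[0,0,0,0,0,0],[0,0,0,0,0,0],[0,0,0,0,0,0],[0,0,0,0,0,0],[0,0,0,0,0,0],[0,0,0,0,0,0],[0,0,0,0,0,0],[0,0,0,0,0,0]]], claw=1)

```text
time_s: 15.6
eef_pos: [536.6, -7.7, 61.6]
tool_rot: [0.117, 3.139, -0.001]
ft_force: [-1.4, -4.1, 5.6]
gripper_width: 42.9
```

```bash
python3 -c "
from h import *
st()"
```

```text
t 15.6 tcp [536.6  -7.7  61.6] x [-0.997  0.075 -0.001] y [ 0.075  0.997 -0.001] z [ 0.001 -0.001 -1.   ]
q [-7.000e-02  5.620e-01  1.997e+00 -1.000e-03  5.820e-01 -1.565e+00] F [-1.4 -4.1  5.6] T [-0.56  0.17 -0.02] w 42.9
```

Cap centred and gripped (42.9 mm). Now I screw clockwise, which is + about tool z, following the pitch down.

Call:
play_rows(steps=[[[0,0,0.1,0,0,0.12],[0,0,0.1,0,0,0.12],[0,0,0.1,0,0,0.12],[0,0,0.1,0,0,0.12],[0,0,0.1,0,0,0.12],[0,0,0.1,0,0,0.12],[0,0,0.1,0,0,0.12],[0,0,0,0,0,0]]])

```text
time_s: 16.4
eef_pos: [536.8, -7.7, 60.8]
tool_rot: [1.392, 2.815, -0.001]
ft_force: [-0.4, -2.5, 5.1]
gripper_width: 42.8
```

```bash
python3 -c "
from h import *
st()
p,d=read_camera('side');cv2.imwrite('pics/side8.png',cv2.resize(p[150:350,220:460],None,fx=2.5,fy=2.5)[:,:,::-1])
"
```

```text
t 16.4 tcp [536.8  -7.7  60.8] x [-0.607  0.795 -0.001] y [0.795 0.607 0.   ] z [ 0.001 -0.001 -1.   ]
q [-7.000e-02  5.630e-01  1.997e+00 -1.000e-03  5.800e-01 -7.220e-01] F [-0.4 -2.5  5.1] T [-0.65  0.03 -0.02] w 42.8
```

View pics/side8.png

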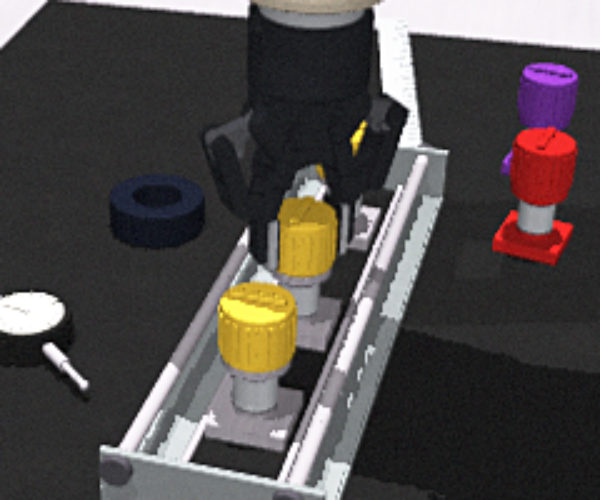

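Call:
play_rows(steps=[[[0,0,0.1,0,0,0.12],[0,0,0.1,0,0,0.12],[0,0,0.1,0,0,0.12],[0,0,0.1,0,0,0.12],[0,0,0.1,0,0,0.12],[0,0,0.1,0,0,0.12],[0,0,0.1,0,0,0.12],[0,0,0,0,0,0]]])

```text
time_s: 17.25
eef_pos: [536.6, -7.5, 60.1]
tool_rot: [2.416, 2.006, -0.0]
ft_force: [-1.1, -2.5, 4.5]
gripper_width: 42.7
```

```bash
python3 -c "
from h import *
st()
"
```

```text
t 17.25 tcp [536.6  -7.5  60.1] x [ 0.184  0.983 -0.001] y [ 0.983 -0.184  0.001] z [ 0.    -0.001 -1.   ]
q [-7.000e-02  5.650e-01  1.998e+00 -1.000e-03  5.790e-01  1.160e-01] F [-1.1 -2.5  4.5] T [-0.33  0.08 -0.05] w 42.7
```

Total 1.68 rad so far. I'll take smaller batches and watch for the bottom.

Call:
play_rows(steps=[[[0,0,0.1,0,0,0.1],[0,0,0.1,0,0,0.1],[0,0,0.1,0,0,0.1],[0,0,0,0,0,0]]])

```text
time_s: 17.65
eef_pos: [536.6, -7.6, 59.8]
tool_rot: [2.687, 1.626, 0.0]
ft_force: [-1.5, -2.1, 5.4]
gripper_width: 42.7
```

```bash
python3 -c "
from h import *
st()
"
```

```text
t 17.65 tcp [536.6  -7.6  59.8] x [ 0.464  0.886 -0.   ] y [ 0.886 -0.464  0.001] z [ 0.    -0.001 -1.   ]
q [-7.000e-02  5.650e-01  1.998e+00 -1.000e-03  5.780e-01  4.130e-01] F [-1.5 -2.1  5.4] T [-0.39  0.07 -0.04] w 42.7
```

Call:
play_rows(steps=[[[0,0,0.1,0,0,0.1],[0,0,0.1,0,0,0.1],[0,0,0,0,0,0]]])

```text
time_s: 17.95
eef_pos: [536.6, -7.6, 59.6]
tool_rot: [2.836, 1.35, 0.0]
ft_force: [-1.6, -2.3, 5.8]
gripper_width: 42.7
```

```bash
python3 -c "
from h import *
st()
"
```

```text
t 17.95 tcp [536.6  -7.6  59.6] x [ 0.631  0.776 -0.   ] y [ 0.776 -0.631  0.001] z [ 0.    -0.001 -1.   ]
q [-7.000e-02  5.650e-01  1.998e+00 -1.000e-03  5.780e-01  6.130e-01] F [-1.6 -2.3  5.8] T [-0.49  0.11 -0.01] w 42.7
```

Call:
play_rows(steps=[[[0,0,0.1,0,0,0.1],[0,0,0.1,0,0,0.1],[0,0,0,0,0,0]]])

```text
time_s: 18.25
eef_pos: [536.6, -7.6, 59.5]
tool_rot: [2.957, 1.06, 0.0]
ft_force: [-1.8, -2.8, 6.3]
gripper_width: 42.7
```

```bash
python3 -c "
from h import *
st()
"
```

```text
t 18.25 tcp [536.6  -7.6  59.5] x [ 0.772  0.635 -0.   ] y [ 0.635 -0.772  0.001] z [ 0.    -0.001 -1.   ]
q [-7.000e-02  5.660e-01  1.998e+00 -1.000e-03  5.770e-01  8.130e-01] F [-1.8 -2.8  6.3] T [-0.6   0.1  -0.02] w 42.7
```

Call:
play_rows(steps=[[[0,0,0.1,0,0,0.1],[0,0,0,0,0,0]]])

```text
time_s: 18.45
eef_pos: [536.4, -7.3, 59.4]
tool_rot: [3.006, 0.912, 0.0]
ft_force: [-2.1, 3.5, 8.7]
gripper_width: 42.7
```

```bash
python3 -c "
from h import *
st()
"
```

```text
t 18.45 tcp [536.4  -7.3  59.4] x [ 0.832  0.555 -0.   ] y [ 0.555 -0.832  0.   ] z [ 0. -0. -1.]
q [-7.000e-02  5.660e-01  1.998e+00 -1.000e-03  5.770e-01  9.130e-01] F [-2.1  3.5  8.7] T [0.38 0.28 0.37] w 42.7
```

Call:
play_rows(steps=[[[0,0,0,0,0,0.06],[0,0,0,0,0,0],[0,0,0,0,0,0]]])

```text
time_s: 18.75
eef_pos: [536.1, -7.0, 59.5]
tool_rot: [3.031, 0.827, -0.001]
ft_force: [-3.8, 6.5, 11.3]
gripper_width: 42.6
```

```bash
python3 -c "
from h import *
st()
p,d=read_camera('side');cv2.imwrite('pics/side9.png',cv2.resize(p[150:350,220:460],None,fx=2.5,fy=2.5)[:,:,::-1])
"
```

```text
t 18.75 tcp [536.1  -7.   59.5] x [ 0.861  0.508 -0.   ] y [ 0.508 -0.861 -0.   ] z [-0. -0. -1.]
q [-0.069  0.565  1.999 -0.     0.578  0.969] F [-3.8  6.5 11.3] T [1.08 0.61 0.66] w 42.6
```

View pics/side9.png

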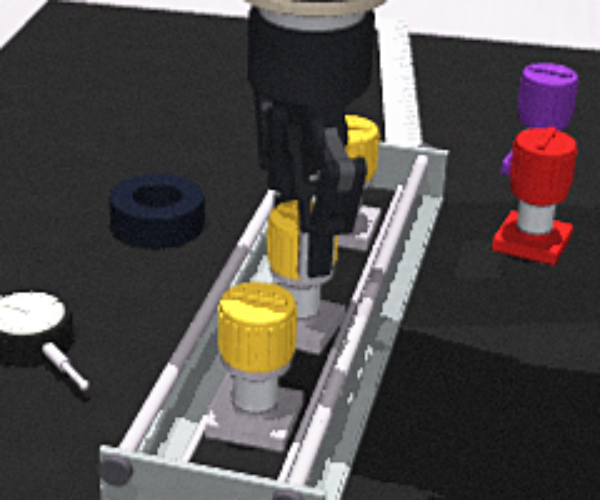

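The torque rose to 0.37 and then 0.66 N m, so the cap has bottomed. I'll back off a quarter turn plus about 0.05 rad of wind-up.

Call:
play_rows(steps=[[[0,0,0,0,0,-0.06],[0,0,-0.1,0,0,-0.12],[0,0,-0.1,0,0,-0.12],[0,0,-0.1,0,0,-0.12],[0,0,-0.1,0,0,-0.12],[0,0,-0.1,0,0,-0.12],[0,0,-0.1,0,0,-0.12],[0,0,0,0,0,0]]])

```text
time_s: 19.6
eef_pos: [536.0, -7.1, 60.1]
tool_rot: [-2.485, -1.922, 0.001]
ft_force: [-5.0, 3.3, 11.8]
gripper_width: 42.8
```

```bash
python3 -c "
from h import *
st()
"
```

```text
t 19.6 tcp [536.   -7.1  60.1] x [ 0.251  0.968 -0.   ] y [ 0.968 -0.251 -0.   ] z [-0. -0. -1.]
q [-0.07   0.564  1.998 -0.     0.579  0.184] F [-5.   3.3 11.8] T [0.66 0.68 0.03] w 42.8
```

Call:
play_rows(steps=[[[0,0,-0.1,0,0,-0.12],[0,0,-0.1,0,0,-0.12],[0,0,-0.1,0,0,-0.12],[0,0,-0.1,0,0,-0.12],[0,0,-0.1,0,0,-0.12],[0,0,-0.1,0,0,-0.12],[0,0,-0.1,0,0,-0.12],[0,0,0,0,0,0]]])

```text
time_s: 20.4
eef_pos: [535.9, -7.1, 60.7]
tool_rot: [-1.485, -2.768, 0.001]
ft_force: [-5.5, 5.0, 12.2]
gripper_width: 42.4
```

Run:
```python
from h import *
st()
for n in('side',):
    p,d=read_camera(n);im=p[:,:,::-1].copy();cv2.imwrite('pics/side10.png',cv2.resize(im[150:350,220:460],None,fx=2.5,fy=2.5))
    P=cloud(n,d);hsv=cv2.cvtColor(im,cv2.COLOR_BGR2HSV)
    m=cv2.inRange(hsv,(18,120,60),(33,255,255))
    k,l,s,ce=cv2.connectedComponentsWithStats(m)
    for i in range(1,k):
        x,y,w,h,a=s[i]
        if a>150 and y>150:
            q=P[(l==i)&(d>0)];q=q[(q[:,2]>50)&(q[:,2]<120)];print(n,s[i],q.mean(0).round(1),np.percentile(q,[2,98],axis=0).round(1).tolist())
```

```text
t 20.4 tcp [535.9  -7.1  60.7] x [-0.553  0.833  0.   ] y [ 0.833  0.553 -0.001] z [-0.001 -0.    -1.   ]
q [-0.07   0.563  1.998 -0.     0.581 -0.656] F [-5.5  5.  12.2] T [ 0.84  0.74 -0.02] w 42.4
side [331 229  25  32 699] [532.9   4.5  85.4] [[515.6, -20.7, 62.0], [550.6, 16.1, 100.5]]
side [ 307  263   32   36 1006] [543.6 110.3  84.6] [[524.0, 83.7, 61.0], [565.9, 121.7, 99.2]]
```

View pics/side10.png

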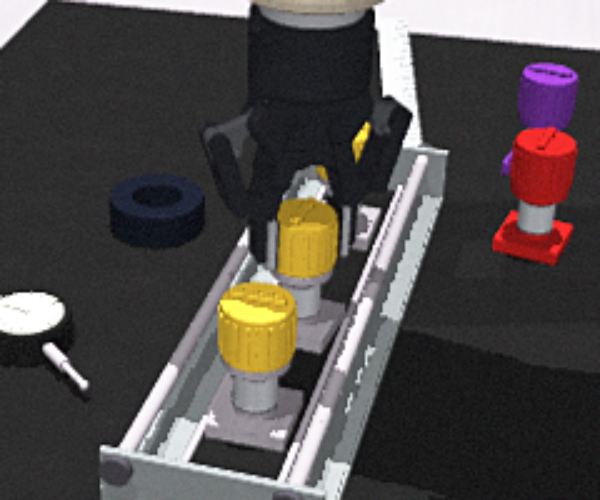

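The back-off measures 1.50 rad from where the torque started to rise, and up to 1.63 rad from full wind-up. Both are inside the window. The cap top is 1.3 mm above a home cap, which corresponds to about 1.6 rad. The gauge is upright, gripped and steady, so I'm handing in.

```bash
python3 -c "
from h import *
print(close_job());st()
"
```

```text
the job is handed in; nothing more can be done
None
the job is handed in; nothing more can be done
```

I stood the tipped gauge upright in the lane and screwed its cap clockwise about 2.4–2.5 rad until it bottomed. I then backed the cap off about a quarter turn and handed in at 20.5 s, still gripping it. No verdict was reported.

- **Bottoming:** wrist torque rose from about 0 to 0.37, then 0.66 N m.
- **Back-off:** 1.50 rad from the start of the torque rise, or 1.63 rad from full wind-up. Both are inside the 1.17–1.97 rad window. The cap top sat 1.3 mm above the nearer upright gauge's home cap, which corresponds to about 1.6 rad.
- **Grip and stance:** the fingers were 42.4 mm apart on the 44 mm cap, with a steady 12 N downward press. The side picture shows the gauge upright in line with its neighbours.
- **Other parts:** the nearer upright gauge measured in the same place at the end as before. The ring, the dial and the far gauge looked unmoved, but I only judged those by eye, and the gripper partly hid the far gauge in the last picture.
- **Not checked:** I did not measure the gauge's final lean. Foot play between the rods could shift the cap angle by up to about 0.1 rad. The arm blocked the top camera at the end.
- **Change on the way:** a wrist joint limit ruled out gripping along the 46° lean. I gripped at 10° instead and tilted gauge and gripper together.

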